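# Set up a find's carton and hover the find over its pad

### The job

Fold the three half-raised panels of the cardboard carton fully upright, so that with its standing far wall it forms an open box. Then pick up the wooden carrying cradle with the terracotta pipe by its top bar, carry it over the things on the bench and lower it into the open box so that it hovers a finger's width (about 15 mm) above the grey foam pad, level, centred and with its long side along the pad's long side, touching neither pad nor walls, and finish while still holding it there motionless. Do not bump the carton with the cradle, and leave the test-tube rack, the jar, the loose sherd and the flask where they are.

Things in the scene. Friction and masses are not known exactly. Their poses are not given: they have to be found in the camera images.
- box: Brown cardboard carton, fixed, on the left or right of the bench. Floor 150 (x) x 120 (y) x 4 mm; origin: centre of its underside, z up. Far wall (own +x) fixed upright, 66 mm high, 4 mm thick; near (-x), left (+y), right (-y) panels hinged. Inside when erected: 150 x 120 mm, walls to 66 mm above the bench. Grey foam pad 116 (x) x 72 (y) x 12 mm centred on the floor. Yaw within 0.2 rad of the bench.
- box_seat (a point): Centre of the top face of the foam pad, 16 mm above the bench; axes as the carton's.
- panel_near (a joint): Hinged carton panel on the carton's near (own -x) side, 4 mm board, 112 mm wide, 62 mm from hinge to free edge. Hinge line (mid-board) 77 mm to -x of the carton origin, 4 mm above the bench. Value in rad: 0 = flat outwards on the bench, 1.571 = upright, at a stop; starts 0.6 to 0.9. Stays where left (crease friction 0.03 N m); about 1 N on the free edge, pushed inwards and up from outside, moves it.
- panel_left (a joint): Hinged carton panel on the carton's left (own +y) side, 4 mm board, 142 mm wide, 62 mm from hinge to free edge. Hinge line (mid-board) 62 mm to +y of the carton origin, 4 mm above the bench. Value in rad: 0 = flat outwards on the bench, 1.571 = upright, at a stop; starts 0.6 to 0.9. Stays where left (crease friction 0.03 N m); about 1 N on the free edge, pushed inwards and up from outside, moves it.
- panel_right (a joint): Hinged carton panel on the carton's right (own -y) side, 4 mm board, 142 mm wide, 62 mm from hinge to free edge. Hinge line (mid-board) 62 mm to -y of the carton origin, 4 mm above the bench. Value in rad: 0 = flat outwards on the bench, 1.571 = upright, at a stop; starts 0.6 to 0.9. Stays where left (crease friction 0.03 N m); about 1 N on the free edge, pushed inwards and up from outside, moves it.
- edge_near (a point): Middle of the free edge of the near panel (in the middle of the board's thickness); moves with the panel.
- edge_left (a point): Middle of the free edge of the left panel (in the middle of the board's thickness); moves with the panel.
- edge_right (a point): Middle of the free edge of the right panel (in the middle of the board's thickness); moves with the panel.
- cradle: Loose plywood carrying cradle, about 0.3 kg, with a terracotta pipe (34 mm thick, 70 mm long) fixed on it along its x. Base board 104 (x) x 60 (y) x 10 mm; a post at each end carries a wooden top bar. Height 93 mm. Origin: centre of the underside, z up; same either way round. Stands on the other half of the bench from the carton, yaw within 0.6 rad.
- cradle_grip (a point): Centre of the cradle's top bar, 85 mm above the underside and above the centre of mass. Bar along the cradle's x, 104 mm long, 16 mm wide and 16 mm high; between the posts (84 mm) there is free space under it down to the pipe, whose top is 51 mm above the underside.
- rack: Loose aluminium test-tube rack with glass tubes, 190 mm (x) by 50 mm (y), 89 mm high over the tubes; origin at the centre of the underside. Stands in the middle of the bench between cradle and carton.
- jar: Loose round jar with lid, 44 mm across, 55 mm high, just behind the carton's far wall; origin at the centre of the underside.
- sherd: Loose flat terracotta sherd, about 57 x 42 mm, 10 mm thick, lying beside the cradle; origin at the centre of the underside.
- flask: Loose conical glass flask, 74 mm across, 108 mm high, at the back of the bench; origin at the centre of the underside.
There are look-alikes about, which are no part of the job. Of the things like the cradle, leave any that is pink; of the rest the larger one is meant.

How it is judged (in metres and radians):
On the way, in this order (a step that is already met when the one before it is completed fails the run):
1. all three panels are upright while the cradle still stands on the bench (value of joint each of panel_near, panel_left, panel_right above 1.4 rad and height (world z) of cradle below 0.02 m), for 0.2 s.
2. the cradle is lifted above the height of the box walls (height (world z) of cradle above 0.066 m), for 0.1 s.
At the end, for the whole second after the job is handed in: All three panels stand within 10 degrees of upright; the cradle is held still in the fingers with its underside 5 to 28 mm above the pad, within 12 mm of its centre, long side within 8 degrees of the pad's, tilted less than 7 degrees, touching nothing of the carton (value of joint each of panel_near, panel_left, panel_right above 1.4 rad and z of cradle in the frame of box_seat between 0.005 and 0.028 m and horizontal distance between cradle and box_seat below 0.012 m and angle between the x axis of cradle and the x axis of box, either way round below 0.14 rad and angle between cradle's own z axis and vertical below 0.12 rad and contact force between cradle and box below 0.05 N and contact force between the fingers and cradle above 0.5 N and linear speed of cradle below 0.02 m/s); the arm keeps its last pose, push and grip.
It fails at once if the cradle bumps the carton (over 3 N) (contact force between cradle and box above 3 N).
It fails at once if the rack, the jar, the sherd or the flask is shoved by more than 30 mm (distance of any of rack, jar, sherd, flask from where it was at the start of the episode above 0.03 m).
It fails at once if the rack, the jar or the flask is tipped over (angle between any of rack, jar, flask's own z axis and vertical above 0.5 rad).
It also fails if it takes over 67 s, if anything falls off the work surface, if the arm or the gripper's body presses on something with over 40 N, if the wrist force passes 120 N, or if a joint passes its speed limit or range.

### The arm

A 7-joint arm with a two-finger parallel gripper is mounted at the origin on the work surface. World frame = base frame: x ahead of the robot, y to its left, z up, the work surface at z = 0. Lengths are in m, angles in degrees, forces in N, time in s.
With the tool pointing down it reaches from about 0.425 to 0.875 m from the base axis. Payload 4.7 kg.
Tool frame: the origin (TCP) lies at the very end of the fingers, on their centre line; the grasp point (between the pads) lies 19 mm behind it; z points along the fingers, y is the line along which they close (so a half turn about z gives the same grasp; the last joint's range is limited). The gripper opens to 87 mm and grips with 3 to 60 N. Pads are 19 mm wide; open, the fingers measure 117 mm over their backs; the gripper's body (75 mm by 190 mm) begins 51 mm behind the grasp point.
Start: joints at [71.339, 18.392, -4.016, 83.108, 1.295, 78.541, -3.26], TCP at [0.217, -0.613, 0.223] pointing down, gripper open.
Joint ranges: [-163.93, 163.93], [-17.29, 119.83], [-79.2, 71.16], [3.27, 140.29], [-89.18, 269.18], [5.43, 117.66], [-154.24, 154.24]. Speed limits (degrees/s): [147.25, 147.25, 180, 180, 180, 180, 180].

### API

Orientations are given as [roll, pitch, yaw] about the fixed x, y, z axes, in that order (R = Rz(yaw) Ry(pitch) Rx(roll)).
In Python, from cell import telemetry, cams, env gives the robot as it stands.
- The arm moves only by the tool arm_command, never from a script. Its argument "series" is text: rows parted by semicolons, each of 5 numbers parted by spaces: the shift along the tool's x, y, z in mm, then the turn about the tool's z in rad, then the closure in counts, from 0 (fully open) to 255 (shut). A call has 1 to 20 rows; each row shifts and turns the commanded pose from where the row before left it, along the tool's axes as they then stand; what a row does not reach is not made up. A row lasts 1/12 s, in which the tool goes at most 41.7 mm and 7.16 degrees, less where a joint would pass 70% of its speed; a pose out of reach is approached as far as the arm can. A call is refused whole if a number of a shift passes 41.7 or a number of a turn 0.125, either way. A call with a gripper value outside its range is refused whole. The fingers move at their own pace and stop on an object; "squeeze" is the grip in N (left out, the last holds). Time passes only in rows, so rows that do not move let the fingers close. It gives the time, the measured TCP pose, the force, the opening and the grip force at its end, in the units of the state.
- telemetry.get_obs(): the state, without advancing time (a new reading comes with each control period).
- cams.read_camera(name): name is "scene" or "top"; returns the picture (480x640x3 uint8, blue, green, red); there is no depth.
- cams.calibration(name): a dict with "K" (3x3 intrinsics, pixels), "dist" ([k1, k2, p1, p2, k3] as OpenCV has them; the pictures are not rectified), "origin" and "rotation" of the camera in the world. Camera axes: x right, y down, z forward; pixel columns grow to the right and rows downward; lengths in m; the calibration is good to about 2 mm. A picture is of the moment at which its call begins. calibration takes no time and is no camera call.
- env.sign_off(): hands the job in; it is judged then, once.
The state is a dict: "time_s": time; "qpos": joint angles; "joint_velocities": joint speeds; "effort": joint torques, N m; "tool_pos": TCP position; "tool_rot": TCP orientation; "force": force on the tool from outside, world axes, zero at the start; "wrist_torque": the same for the moment, N m; "grip_width": finger opening in m; "grasp_force": force on a finger pad.
Only numpy, scipy, OpenCV 4.12 (cv2) and the standard library are available. Lean on these libraries where they do the work, as an engineer would, in place of code of your own. Each camera call takes 0.05 s, during which the arm holds its last target. There are 200 camera calls.

## Working session

There is one attempt and no reset: what is moved stays moved. The work goes in short steps, Python scripts to look and compute and a tool call to move; the robot and the scene stay as the last step left them, time stands still between calls to the robot, and variables do not carry over. Pictures are saved under pics/ and viewed, at most 10 in all, crops included, and the job is handed in when it is done.

Besides the shell and the picture viewer there is one more tool, called after "Emit:" as name(argument=value, ...) on one line, values as JSON. arm_command: Moves the arm, as the interface text tells. Its arguments: {"type":"object","properties":{"series":{"type":"string"},"squeeze":{"type":"number"}},"required":["series"]}

```bash
ls; mkdir -p pics; python3 - <<'E'
from cell import telemetry,cams,env
import cv2
print(telemetry.get_obs())
for n in("scene","top"):
    cv2.imwrite(f"pics/{n}0.png",cams.read_camera(n)); print(n,cams.calibration(n))
E
```

```text
pics
{'time_s': 0.0, 'qpos': array([71.33957611, 18.43811805, -4.01718043, 83.17504179,  1.29602941,
       78.53994744, -3.26001076]), 'joint_velocities': array([ 0.05125572, -0.09585686,  0.07109328, -0.00798626,  0.08627925,
        0.11585388, -0.04389561]), 'effort': array([ 1.10350327e-04, -4.91287351e+01, -4.03740825e-01, -3.12528241e+01,
       -6.37660269e-02,  4.36730019e-02,  1.88500258e-04]), 'tool_pos': array([ 0.21641495, -0.61233156,  0.22147118]), 'tool_rot': array([-1.79892200e+02,  6.22156658e-03,  1.94719419e+01]), 'force': array([ 0.13808371, -0.19163036, -0.04580185]), 'wrist_torque': array([-0.00150129,  0.03078579, -0.04087359]), 'grasp_force': 0.0, 'grip_width': 0.08694544145718851}
scene {'K': array([[450.06130176,   0.        , 316.03694129],
       [  0.        , 450.06130176, 246.40525458],
       [  0.        ,   0.        ,   1.        ]]), 'dist': array([0.01494323, 0.        , 0.        , 0.        , 0.        ]), 'origin': array([ 1.04410071, -0.18636835,  0.82650778]), 'rotation': array([-148.2697914 ,   -0.81648534,   68.8356164 ])}
top {'K': array([[572.38285687,   0.        , 323.38788636],
       [  0.        , 572.38285687, 247.78513541],
       [  0.        ,   0.        ,   1.        ]]), 'dist': array([-0.01881678,  0.        ,  0.        ,  0.        ,  0.        ]), 'origin': array([0.29468347, 0.00389409, 1.48052039]), 'rotation': array([-1.67042803e+02, -1.46601129e-01, -9.27330669e+01])}
```

View pics/scene0.png

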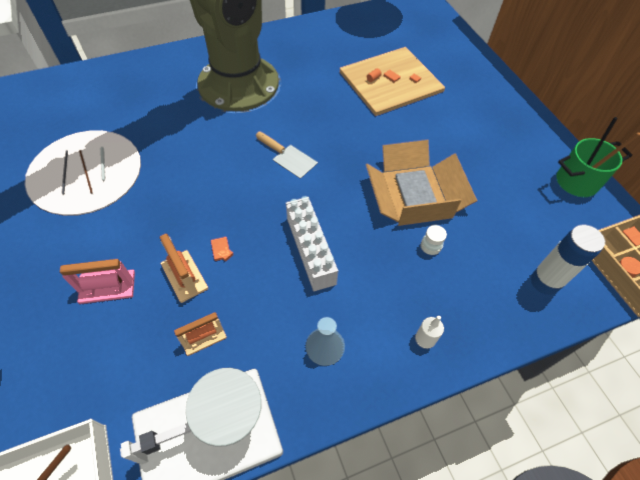

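View pics/top0.png

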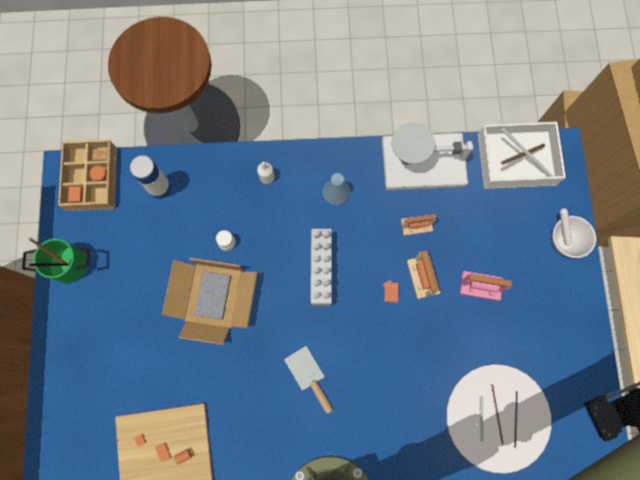

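Scene picture: the carton is at (420,185), the rack at (312,243), the sherd at (221,248) and the jar at (433,240). Top picture: the carton is at (212,297) and the rack at (321,267).

Cradle-like things in the top view are pink (484,287), small tan (418,225) and larger tan (424,275). The larger tan one is meant, since the pink one is ruled out and it is bigger than the other tan one. I'll confirm that in a crop.

```bash
cat >h.py <<'E'
import numpy as np,cv2
from scipy.spatial.transform import Rotation as R
from cell import telemetry,cams,env
def ray(n,p):
    c=cams.calibration(n); u=cv2.undistortPoints(np.array(p,float).reshape(-1,1,2),c["K"],c["dist"]).reshape(-1,2)
    d=np.c_[u,np.ones(len(u))]@R.from_euler("xyz",c["rotation"],degrees=True).as_matrix().T
    return c["origin"],d
def plane(n,p,z):
    o,d=ray(n,p); return o+d*((z-o[2])/d[:,2])[:,None]
def tri(ps,pt):
    o1,d1=ray("scene",ps);o2,d2=ray("top",pt);out=[]
    for a,b in zip(d1,d2):
        s=np.linalg.lstsq(np.c_[a,-b],o2-o1,rcond=None)[0]; p=o1+a*s[0];q=o2+b*s[1]
        out.append([*(p+q)/2,np.linalg.norm(p-q)])
    return np.array(out)
def grey(im,x0,y0,x1,y1):
    hsv=cv2.cvtColor(im,cv2.COLOR_BGR2HSV); m=np.zeros(im.shape[:2],np.uint8)
    m[y0:y1,x0:x1]=((hsv[...,1]<70)&(hsv[...,2]>60))[y0:y1,x0:x1]*255
    m=cv2.morphologyEx(m,cv2.MORPH_CLOSE,np.ones((3,3)))
    c=max(cv2.findContours(m,0,2)[0],key=cv2.contourArea); return c
def rect(n,c,z):
    P=plane(n,c.reshape(-1,2),z)[:,:2]; r=cv2.minAreaRect((P*1000).astype(np.float32)); return r
E
python3 - <<'E'
from h import *
s=cv2.imread("pics/scene0.png");t=cv2.imread("pics/top0.png")
print("pad scene",rect("scene",grey(s,385,160,445,210),.016))
print("pad top",rect("top",grey(t,185,265,240,325),.016))
print("rack",rect("top",grey(t,300,220,340,310),.06))
print("jar",plane("top",[[227,240]],.05))
print("cand:",plane("top",[[424,275],[418,225],[484,287]],.04))
a=cv2.resize(t[240:310,360:460],None,fx=5,fy=5,interpolation=2);b=cv2.resize(s[225:305,150:240],None,fx=4,fy=4,interpolation=2)
w=np.zeros((350,500+360,3),np.uint8);w[:,:500]=a;w[:320,500:]=b
c=np.zeros((250,860,3),np.uint8);c[:,:400]=cv2.resize(t[255:350,155:265],(400,250))[:, :]
c[:,430:830]=cv2.resize(s[135:230,360:480],(400,250))
cv2.imwrite("pics/crop.png",cv2.resize(np.vstack([w,c]),(800,558)))
E
```

```text
pad scene ((511.1763916015625, 277.0207214355469), (73.55872344970703, 96.79403686523438), 78.55599975585938)
pad top ((519.944091796875, 275.9737548828125), (73.06898498535156, 116.35736083984375), 78.7208480834961)
rack ((574.3368530273438, -5.903261184692383), (52.86100769042969, 198.4308624267578), 87.09697723388672)
jar [[0.65548085 0.23128016 0.05      ]]
cand: [[ 0.54211864 -0.26919434  0.04      ]
 [ 0.67487244 -0.26506236  0.04      ]
 [ 0.50387292 -0.41952027  0.04      ]]
```

View pics/crop.png

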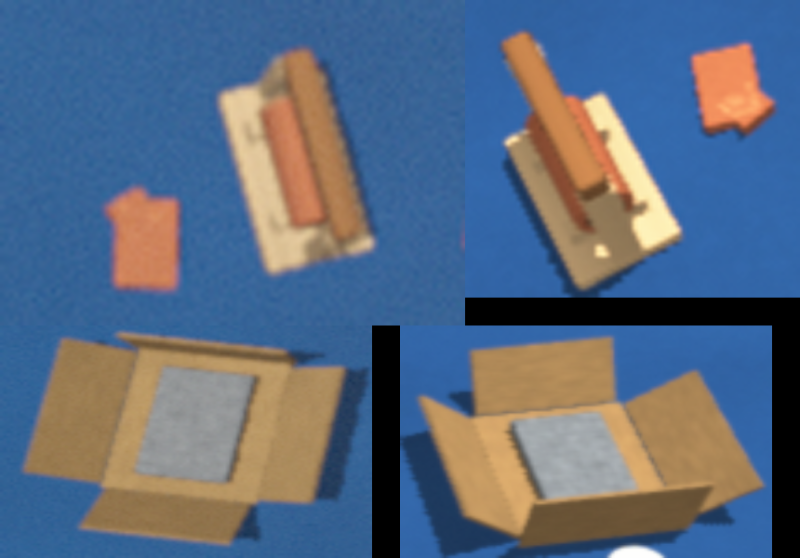

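The crop confirms it. The larger tan cradle has its bar from top-view (424,251) to (435,292), with the sherd to its left, and all three carton panels are half raised around the grey pad. The scene view loses part of the pad behind the far wall, so I use the top view for the carton.

```bash
python3 - <<'E'
from h import *
b=tri([[164,235.2],[185,275.5]],[[424.5,251.2],[434.8,291.6]]);print(b.round(4),b.mean(0))
for n,p in(("top",[[424.5,251.2],[434.8,291.6]]),("scene",[[164,235.2],[185,275.5]])):
    q=plane(n,p,.093);d=q[0]-q[1];print(n,q.mean(0),np.linalg.norm(d),np.degrees(np.arctan2(d[1],d[0])))
q=plane("scene",[[160.8,262.6],[180.9,303],[208.3,288.7],[187.1,250.5]],.010);print("base",q.mean(0),np.diff(q,axis=0),)
q=plane("top",[[406.9,260.4],[417.6,298.7],[440.6,292.3]],.010);print("baset",(q[0]+q[2])/2,np.diff(q,axis=0))
# tool-frame path to waypoints
yaw=np.radians(-11.3);ex=np.array([np.cos(yaw),np.sin(yaw)]);ey=np.array([-ex[1],ex[0]]);o=np.array([.5199,.276])
for nm,w in(("near",o-.155*ex),("right",o-.145*ey),("left",o+.145*ey)):print(nm,w,np.hypot(*w))
E
```

```text
[[ 0.5717 -0.2566  0.19    0.0194]
 [ 0.5118 -0.2917 -0.0426  0.0362]] [ 0.54174775 -0.27414432  0.07370534  0.02777047]
top [ 0.54174177 -0.27381615  0.093     ] 0.1035250788624388 9.119162660338068
scene [ 0.5480458  -0.26931642  0.093     ] 0.10277934327508137 -169.67136602673784
base [ 0.54789682 -0.27013098  0.01      ] [[ 0.10495237  0.01912053  0.        ]
 [-0.01149544  0.05771327  0.        ]
 [-0.10324041 -0.01976424  0.        ]]
baset [ 0.54400139 -0.27368375  0.01      ] [[-0.10216939 -0.01957573  0.        ]
 [ 0.01378281 -0.06108001  0.        ]]
near [0.36790473 0.30637165] 0.47876662185044894
right [0.49148781 0.13381087] 0.5093776758126926
left [0.54831219 0.41818913] 0.6895856751583951
```

Emit:
arm_command(series="0 0 0 -0.115 255;0 0 0 -0.115 255;0 0 0 -0.115 255;0 0 0 -0.115 255;0 0 0 -0.115 255;0 0 0 -0.115 255;0 0 0 -0.115 255;0 0 0 -0.115 255;0 0 0 -0.115 255;10 10 0 0 255;20 20 0 0 255;30 20 0 0 255;30 20 0 0 255;30 20 0 0 255;30 20 0 0 255;30 20 0 0 255;30 20 0 0 255;30 20 0 0 255;30 20 0 0 255;30 0 0 0 255", squeeze=20)

```text
time_s: 1.77
tool_pos: [0.4656, -0.3518, 0.2221]
tool_rot: [179.9, -0.1, 78.8]
force: [0.8, 0.7, 0.6]
grip_width: 0.0006
grasp_force: 0.0
```

Emit:
arm_command(series="32 0 0 0 255;32 0 0 0 255;32 0 0 0 255;32 0 0 0 255;32 0 0 0 255;32 0 0 0 255;32 -5 0 0 255;32 -10 0 0 255;32 -10 0 0 255;32 -10 0 0 255;32 -10 0 0 255;32 -10 0 0 255;32 -10 0 0 255;32 -10 0 0 255;20 -10 0 0 255;10 0 0 0 255;0 0 0 0 255;0 0 0 0 255")

```text
time_s: 3.27
tool_pos: [0.4706, 0.1305, 0.2223]
tool_rot: [-180.0, 0.0, 78.8]
force: [-0.1, -0.8, 0.1]
grip_width: 0.0004
grasp_force: 0.0
```

Emit:
arm_command(series="0 20 20 0 255;0 0 30 0 255;0 0 30 0 255;0 0 30 0 255;0 0 30 0 255;0 0 30 0 255;0 0 20 0 255;0 0 7 0 255;6 0 0 0 255;6 0 0 0 255;6 0 0 0 255;6 0 0 0 255;6 0 0 0 255;6 0 0 0 255;6 0 0 0 255;6 0 0 0 255;6 0 0 0 255;6 0 0 0 255;6 0 0 0 255;0 0 0 0 255")

```text
time_s: 4.93
tool_pos: [0.5036, 0.1929, 0.0256]
tool_rot: [-180.0, -0.1, 78.9]
force: [0.1, -0.3, 0.8]
grip_width: 0.0005
grasp_force: 0.0
```

Emit:
arm_command(series="3 0 0 0 255;2 0 0 0 255;0 0 0 0 255")

```text
time_s: 5.18
tool_pos: [0.5045, 0.196, 0.0254]
tool_rot: [-180.0, -0.0, 78.8]
force: [-0.7, -0.5, -1.3]
grip_width: 0.0004
grasp_force: 0.0
```

Emit:
arm_command(series="2 0 0 0 255;2 0 0 0 255;0 0 0 0 255")

```text
time_s: 5.43
tool_pos: [0.5054, 0.1998, 0.0256]
tool_rot: [180.0, -0.0, 78.8]
force: [0.2, -0.2, 0.5]
grip_width: 0.0007
grasp_force: 0.0
```

Emit:
arm_command(series="2 0 0 0 255;0 0 0 0 255")

```text
time_s: 5.6
tool_pos: [0.5058, 0.2017, 0.0256]
tool_rot: [180.0, -0.0, 78.8]
force: [0.2, 0.1, 0.1]
grip_width: 0.0006
grasp_force: 0.1
```

```bash
python3 - <<'E'
from h import *
t=cams.read_camera("top");s=cams.read_camera("scene")
print(telemetry.get_obs()['force'])
cv2.imwrite("pics/c1.png",np.hstack([cv2.resize(t[235:355,150:275],(400,384)),cv2.resize(s[120:240,350:475],(400,384))]))
E
```

```text
[0.08875593 0.19192603 0.70198176]
```

View pics/c1.png

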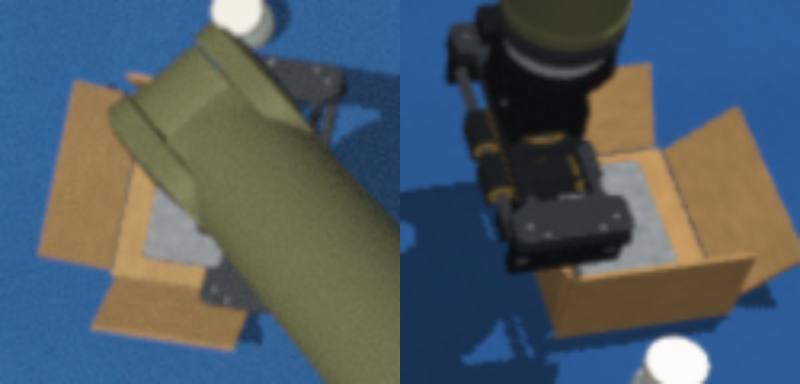

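The gripper hides the right panel in both views, but the near and left panels are still clearly half raised. I keep pushing by feel.

Emit:
arm_command(series="1.5 0 0 0 255;0 0 0 0 255;0 0 0 0 255")

```text
time_s: 5.95
tool_pos: [0.5061, 0.203, 0.0255]
tool_rot: [180.0, -0.0, 78.8]
force: [-1.4, -1.2, 0.6]
grip_width: 0.0003
grasp_force: 0.0
```

Emit:
arm_command(series="1.5 0 0 0 255;0 0 0 0 255;0 0 0 0 255")

```text
time_s: 6.2
tool_pos: [0.5063, 0.2042, 0.0255]
tool_rot: [-180.0, 0.0, 78.8]
force: [0.2, -1.1, 0.5]
grip_width: 0.0006
grasp_force: 0.5
```

Emit:
arm_command(series="1.5 0 0 0 255;0 0 0 0 255;0 0 0 0 255")

```text
time_s: 6.45
tool_pos: [0.5063, 0.2042, 0.0254]
tool_rot: [-180.0, 0.2, 78.7]
force: [-2.3, -3.9, 3.8]
grip_width: 0.0006
grasp_force: 2.5
```

Emit:
arm_command(series="-3 0 0 0 255;-15 0 0 0 255;0 0 30 0 255")

```text
time_s: 6.7
tool_pos: [0.5076, 0.1881, -0.0003]
tool_rot: [179.5, -0.2, 78.7]
force: [-2.4, -0.9, 153.8]
grip_width: 0.0002
grasp_force: 103.1
```

I got a sign wrong: tool z points down, so that row pressed the fingers into the bench and the wrist read 154 N. I'll back off upward straight away.

Emit:
arm_command(series="0 0 -30 0 255;0 0 -30 0 255;0 0 -30 0 255;0 0 -30 0 255;0 0 0 0 255")

```text
time_s: 7.12
tool_pos: [0.5069, 0.1909, 0.1215]
tool_rot: [179.4, -0.3, 78.8]
force: [0.4, 1.2, -0.1]
grip_width: 0.0001
grasp_force: 0.0
```

```bash
python3 - <<'E'
from h import *
import cell
o=telemetry.get_obs();print({k:np.round(v,3) for k,v in o.items()})
print([x for x in dir(env) if x[0]!='_'])
E
```

```text
{'time_s': np.float64(7.117), 'qpos': array([ 19.863,  14.458, -48.649, 104.997,  12.03 ,  65.185, -44.052]), 'joint_velocities': array([-0.805,  2.627,  1.159,  3.66 ,  2.287, -3.799, -2.023]), 'effort': array([  1.15 , -31.954,  -4.716, -26.733,  -0.224,   0.858,   0.255]), 'tool_pos': array([0.507, 0.191, 0.122]), 'tool_rot': array([179.448,  -0.315,  78.809]), 'force': array([ 0.426,  1.201, -0.093]), 'wrist_torque': array([ 0.023, -0.146,  0.007]), 'grasp_force': np.float64(0.0), 'grip_width': np.float64(0.0)}
['PlanningError', 'sign_off']
```

Emit:
arm_command(series="10 -20 0 0 255;10 -25 0 0 255;10 -25 0 0 255;10 -25 0 0 255;10 -25 0 0 255;10 -20 0 0 255;10 -14 0 0 255;10 -5 0 0 255;6 0 0 0 255;0 0 0 0 255")

```text
time_s: 7.95
tool_pos: [0.3639, 0.3051, 0.1156]
tool_rot: [180.0, -0.1, 78.9]
force: [-0.2, 0.0, -0.5]
grip_width: 0.0001
grasp_force: 0.0
```

Emit:
arm_command(series="2 0 20 0 255;0 0 25 0 255;0 0 25 0 255;0 0 15 0 255;0 0 5 0 255;0 6 0 0 255;0 6 0 0 255;0 6 0 0 255;0 6 0 0 255;0 6 0 0 255;0 6 0 0 255;0 6 0 0 255;0 6 0 0 255;0 6 0 0 255;0 3 0 0 255;0 0 0 0 255")

```text
time_s: 9.28
tool_pos: [0.3964, 0.3001, 0.0287]
tool_rot: [-178.0, 0.9, 79.3]
force: [-66.0, -7.3, 76.3]
grip_width: 0.0004
grasp_force: 39.9
```

Emit:
arm_command(series="0 2 0 0 255;0 2 0 0 255;0 0 0 0 255;0 0 0 0 255")

```text
time_s: 9.62
tool_pos: [0.3983, 0.2999, 0.0299]
tool_rot: [-177.9, 1.0, 79.4]
force: [-73.2, -9.3, 90.7]
grip_width: 0.0003
grasp_force: 44.9
```

Emit:
arm_command(series="0 1.5 0 0 255;0 0 0 0 255;0 0 0 0 255")

```text
time_s: 9.87
tool_pos: [0.426, 0.2948, 0.027]
tool_rot: [179.9, -0.1, 78.9]
force: [0.3, 0.2, 0.6]
grip_width: 0.0007
grasp_force: 0.3
```

Emit:
arm_command(series="0 1 0 0 255;0 0 0 0 255;0 0 0 0 255")

```text
time_s: 10.12
tool_pos: [0.4273, 0.2923, 0.0253]
tool_rot: [180.0, 0.0, 78.7]
force: [0.2, -0.5, -0.8]
grip_width: 0.0006
grasp_force: 0.0
```

```bash
python3 - <<'E'
from h import *
t=cams.read_camera("top");s=cams.read_camera("scene")
cv2.imwrite("pics/c2.png",np.hstack([cv2.resize(t[235:355,150:275],(400,384)),cv2.resize(s[120:240,350:475],(400,384))]))
E
```

```text
(no output)
```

View pics/c2.png

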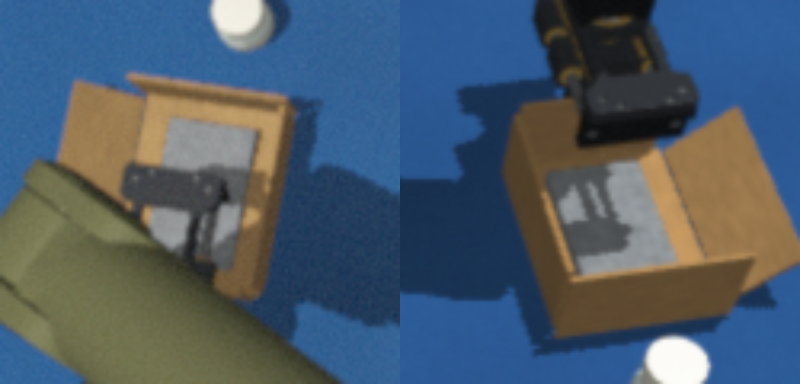

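The right panel now stands upright and the near panel is up against the finger. The left panel (right side of the scene crop) is still leaning. The jam was friction on the panel edge, so I'll push the left panel inwards and upwards together.

Emit:
arm_command(series="0 1.5 0 0 255;0 0 0 0 255;0 0 0 0 255")

```text
time_s: 10.47
tool_pos: [0.4282, 0.2926, 0.0254]
tool_rot: [-180.0, 0.0, 78.7]
force: [-0.1, 0.9, -0.5]
grip_width: 0.0002
grasp_force: 0.0
```

Emit:
arm_command(series="0 -8 0 0 255;0 -15 0 0 255;0 0 -30 0 255;0 0 -40 0 255;0 0 -30 0 255;20 10 0 0 255;30 20 0 0 255;30 20 0 0 255;30 20 0 0 255;30 20 0 0 255;10 20 0 0 255;0 5 0 0 255;0 0 0 0 255;0 0 0 0 255")

```text
time_s: 11.63
tool_pos: [0.5457, 0.4219, 0.1253]
tool_rot: [-179.9, 0.1, 78.8]
force: [0.6, -0.2, -0.3]
grip_width: 0.0005
grasp_force: 0.0
```

Emit:
arm_command(series="0 0 30 0 255;0 0 30 0 255;0 0 30 0 255;0 0 13 0 255;0 0 5 0 255;0 0 0 0 255;-8 0 0 0 255;-8 0 0 0 255;-8 0 0 0 255;-5 0 -3 0 255;-5 0 -3 0 255;-5 0 -3 0 255;-5 0 -3 0 255;-5 0 -3 0 255;-5 0 -3 0 255;-5 0 -3 0 255;0 0 0 0 255")

```text
time_s: 13.05
tool_pos: [0.5361, 0.3622, 0.0385]
tool_rot: [180.0, 0.1, 78.7]
force: [0.4, -0.3, -1.4]
grip_width: 0.0007
grasp_force: 0.0
```

Emit:
arm_command(series="-4 0 -1 0 255;-4 0 -1 0 255;-2 0 0 0 255;0 0 0 0 255;0 0 0 0 255")

```text
time_s: 13.47
tool_pos: [0.534, 0.354, 0.0404]
tool_rot: [-180.0, 0.0, 78.8]
force: [0.4, 0.1, 0.5]
grip_width: 0.0002
grasp_force: 0.0
```

Emit:
arm_command(series="-2 0 -0.5 0 255;-2 0 -0.5 0 255;0 0 0 0 255;0 0 0 0 255")

```text
time_s: 13.8
tool_pos: [0.5332, 0.3518, 0.0416]
tool_rot: [180.0, -0.1, 78.8]
force: [1.2, 5.0, -3.7]
grip_width: 0.0005
grasp_force: 2.6
```

Emit:
arm_command(series="-1.5 0 0 0 255;0 0 0 0 255;0 0 0 0 255")

```text
time_s: 14.05
tool_pos: [0.5331, 0.3517, 0.0416]
tool_rot: [180.0, -0.3, 78.8]
force: [3.2, 7.4, -6.6]
grip_width: 0.0006
grasp_force: 4.1
```

Emit:
arm_command(series="-1.5 0 0 0 255;0 0 0 0 255;0 0 0 0 255")

```text
time_s: 14.3
tool_pos: [0.5331, 0.3517, 0.0417]
tool_rot: [179.9, -0.4, 78.9]
force: [3.6, 11.1, -9.0]
grip_width: 0.0003
grasp_force: 5.7
```

The left panel is at its stop. The right and left stops, at −73.1 and +76.9 mm, put the carton centre about 2 mm further along its own +y. I retreat and look.

Emit:
arm_command(series="5 0 0 0 255;15 0 0 0 255;0 0 -30 0 255;0 0 -40 0 255;0 0 -40 0 255;0 0 -40 0 255;-30 10 -30 0 255;-40 0 0 0 0;-40 0 0 0 0;-40 0 0 0 0;-40 0 0 0 0;-40 0 0 0 0;-40 0 0 0 0;-40 0 0 0 0;-40 0 0 0 0;-40 0 0 0 0;-40 0 0 0 0;-20 0 0 0 0;0 0 0 0 0")

```text
time_s: 15.88
tool_pos: [0.4562, -0.0814, 0.2202]
tool_rot: [-179.9, 0.2, 78.2]
force: [0.5, -0.3, -0.7]
grip_width: 0.0727
grasp_force: 0.0
```

```bash
python3 - <<'E'
from h import *
t=cams.read_camera("top");s=cams.read_camera("scene")
cv2.imwrite("pics/c3.png",np.hstack([cv2.resize(t[235:355,150:275],(400,384)),cv2.resize(s[120:240,350:475],(400,384))]))
cv2.imwrite("pics/t3.png",t);cv2.imwrite("pics/s3.png",s);print(telemetry.get_obs()['qpos'])
E
```

```text
[ 48.53445824  -3.60540826 -40.34515606 107.18369917  -2.38607069
  75.65696572  -2.53279476]
```

View pics/c3.png

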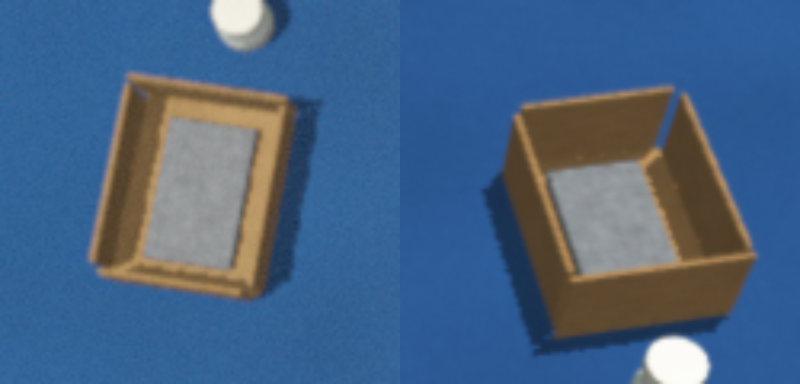

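All three panels stand up, and the jar hasn't moved. There is a gap at the near-left corner, so I check the near panel's lean numerically, along with the cradle's position.

```bash
python3 - <<'E'
from h import *
th=np.radians(-11.3);ex=np.array([np.cos(th),np.sin(th)]);ey=np.array([-ex[1],ex[0]]);o=np.array([.5203,.2779])
f=lambda n,p:print(n,[( round(float((q[:2]-o)@ex)*1e3,1),round(float((q[:2]-o)@ey)*1e3,1)) for q in plane(n,p,.066)])
k=3.2
S=lambda P:[((x-400)/k+350,y/k+120) for x,y in P];T=lambda P:[(x/k+150,y/k+235) for x,y in P]
f("scene",S([(522,105),(672,90),(683,96),(752,252),(573,277),(517,115)]))
f("top",T([(98,265),(255,290),(130,77),(92,262),(290,97),(262,295)]))
t=cv2.imread("pics/t3.png");print("pad",rect("top",grey(t,185,265,240,325),.016))
E
```

```text
scene [(-77.8, -55.8), (-74.6, 54.7), (-67.7, 60.8), (75.3, 62.4), (76.0, -61.4), (-69.0, -61.7)]
top [(-73.3, 54.0), (-74.0, -69.4), (75.8, 59.2), (-71.7, 59.1), (78.9, -68.7), (-76.9, -75.4)]
pad ((520.0296630859375, 275.9566955566406), (73.06898498535156, 116.18278503417969), 78.7208480834961)
```

The panels read within about 3 mm of upright, so on to the cradle. Target is (0.545, −0.272) with yaw 10.3°.

Emit:
arm_command(series="0 0 0 0.119 0;0 0 0 0.119 0;0 0 0 0.119 0;0 0 0 0.119 0;0 0 0 0.119 0;0 0 0 0.119 0;0 0 0 0.119 0;0 0 0 0.119 0;0 0 0 0.119 0;0 0 0 0.114 0;6 25 0 0 0;9 35 0 0 0;9 35 0 0 0;9 35 0 0 0;9 35 0 0 0;7 25 0 0 0;4 13 0 0 0;0 0 0 0 0;0 0 0 0 0", squeeze=25)

```text
time_s: 17.57
tool_pos: [0.5494, -0.2624, 0.2198]
tool_rot: [-179.9, 0.0, 11.0]
force: [0.1, 0.2, 0.2]
grip_width: 0.0875
grasp_force: 0.0
```

Emit:
arm_command(series="-6 9 20 0.012 0;0 0 30 0 0;0 0 30 0 0;0 0 30 0 0;0 0 25 0 0;0 0 12 0 0;0 0 6 0 0;0 0 0 0 0;0 0 0 0 0")

```text
time_s: 18.32
tool_pos: [0.5458, -0.2737, 0.0688]
tool_rot: [179.9, -0.1, 10.2]
force: [-0.3, -0.1, 0.7]
grip_width: 0.0867
grasp_force: 0.0
```

```bash
python3 - <<'E'
from h import *
t=cams.read_camera("top");s=cams.read_camera("scene")
cv2.imwrite("pics/c4.png",np.hstack([cv2.resize(t[230:310,370:460],(400,356)),cv2.resize(s[210:310,130:240],(400,356))]))
E
```

```text
(no output)
```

View pics/c4.png

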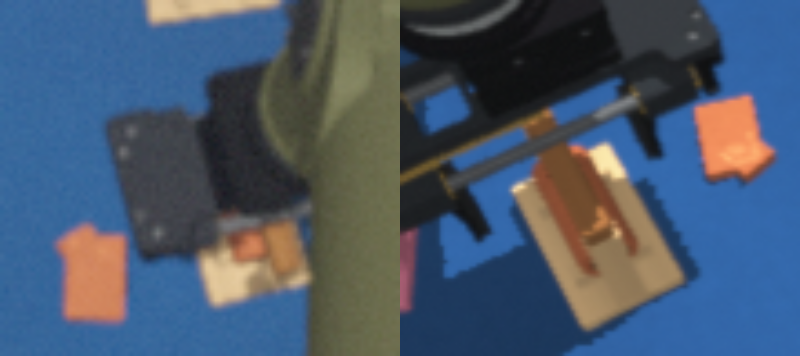

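The fingers straddle the bar: scene crop shows fingertips at (480,235) and (655,150) with the bar between them, and the sherd is clear. I close the gripper.

Emit:
arm_command(series="0 0 2 0 128;0 0 0 0 255;0 0 0 0 255;0 0 0 0 255;0 0 0 0 255;0 0 0 0 255;0 0 0 0 255;0 0 0 0 255;0 0 0 0 255;0 0 0 0 255;0 0 0 0 255;0 0 0 0 255;0 0 0 0 255;0 0 0 0 255")

```text
time_s: 19.58
tool_pos: [0.5448, -0.2737, 0.0651]
tool_rot: [-180.0, 0.0, 10.2]
force: [0.3, 0.6, -0.1]
grip_width: 0.0156
grasp_force: 24.9
```

Emit:
arm_command(series="0 0 -5 0 255;0 0 -10 0 255;0 0 -15 0 255;0 0 -20 0 255;0 0 -25 0 255;0 0 -25 0 255;0 0 -25 0 255;0 0 -20 0 255;0 0 -10 0 255;0 0 0 0 255;0 0 0 0 255")

```text
time_s: 20.5
tool_pos: [0.5445, -0.2743, 0.22]
tool_rot: [180.0, 0.0, 10.2]
force: [0.1, -0.2, -3.4]
grip_width: 0.0156
grasp_force: 24.9
```

Emit:
arm_command(series="0 0 0 0.05 255;0 0 0 0.09 255;0 0 0 0.09 255;0 0 0 0.09 255;0 0 0 0.055 255;-2 -8 0 0 255;-4 -16 0 0 255;-6 -24 0 0 255;-8 -32 0 0 255;-8 -32 0 0 255;-8 -32 0 0 255;-8 -32 0 0 255;-8 -32 0 0 255;-8 -32 0 0 255;-8 -32 0 0 255;-8 -32 0 0 255;-8 -32 0 0 255;-8 -32 0 0 255;-8 -32 0 0 255;-8 -32 0 0 255")

```text
time_s: 22.17
tool_pos: [0.5213, 0.1736, 0.2196]
tool_rot: [179.9, 0.1, -11.1]
force: [-0.1, 0.3, -2.8]
grip_width: 0.0158
grasp_force: 24.9
```

Emit:
arm_command(series="-8 -32 0 0 255;-8 -30 0 0 255;-6 -22 0 0 255;-4 -14 0 0 255;-2 -6 0 0 255;0 0 0 0 255;0 0 0 0 255;0 0 0 0 255")

```text
time_s: 22.83
tool_pos: [0.5166, 0.2764, 0.2198]
tool_rot: [179.9, -0.0, -11.4]
force: [-0.4, 0.1, -3.2]
grip_width: 0.0154
grasp_force: 24.9
```

Emit:
arm_command(series="3.3 -2.2 10 0 255;0 0 20 0 255;0 0 20 0 255;0 0 15 0 255;0 0 7 0 255;0 0 0 0 255;0 0 0 0 255;0 0 0 0 255")

```text
time_s: 23.5
tool_pos: [0.5209, 0.2798, 0.1492]
tool_rot: [-179.9, -0.1, -11.3]
force: [0.2, 1.1, -2.6]
grip_width: 0.0156
grasp_force: 24.9
```

```bash
python3 - <<'E'
from h import *
s=cams.read_camera("scene");t=cams.read_camera("top")
cv2.imwrite("pics/s5.png",s)
cv2.imwrite("pics/c5.png",np.hstack([cv2.resize(s[120:240,350:475],(500,480),interpolation=2),cv2.resize(t[235:355,165:240],(300,480))]))
E
```

```text
(no output)
```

View pics/c5.png

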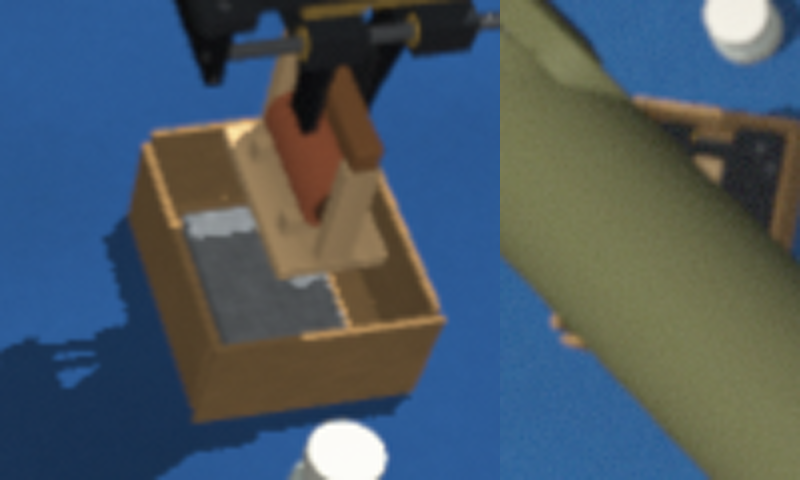

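The cradle hangs level over the box, with its base top corners at crop (278,268), (386,256) and (229,136). I check the centring from these.

```bash
python3 - <<'E'
from h import *
th=np.radians(-11.3);ex=np.array([np.cos(th),np.sin(th)]);ey=np.array([-ex[1],ex[0]]);o=np.array([.5203,.2779])
q=plane("scene",[(x/4+350,y/4+120) for x,y in[(278,268),(386,256),(229,136)]],.0935)[:,:2]-o
print([((p@ex)*1e3,(p@ey)*1e3) for p in q]); c=(q[1]+q[2])/2;print("centre",c@ex*1e3,c@ey*1e3)
d=q[0]-q[2];print("yaw err",np.degrees(np.arctan2(d@ey,d@ex)))
d=telemetry.get_obs()['tool_pos'][:2]-o;print(d@ex,d@ey)
E
```

```text
[(np.float64(51.081851887615066), np.float64(-26.09496617177609)), (np.float64(52.45532024903786), np.float64(32.40456182627838)), (np.float64(-42.93756581446779), np.float64(-25.818014332268117))]
centre 4.758877217285034 3.2932737470051343
yaw err -0.16877498312390005
0.00010731330383396341 0.002149256153530187
```

Yaw is right, and the far end gives the centre as about (0, +3) mm. I shift 2 mm and lower.

Emit:
arm_command(series="0 2 4 0 255;0 0 8 0 255;0 0 8 0 255;0 0 8 0 255;0 0 8 0 255;0 0 6 0 255;0 0 5 0 255;0 0 3 0 255;0 0 2 0 255;0 0 0 0 255;0 0 0 0 255;0 0 0 0 255")

```text
time_s: 24.6
tool_pos: [0.5199, 0.2778, 0.0966]
tool_rot: [-180.0, -0.0, -11.3]
force: [-0.3, 1.4, -3.4]
grip_width: 0.0155
grasp_force: 24.9
```

```bash
python3 - <<'E'
from h import *
s=cams.read_camera("scene")
cv2.imwrite("pics/c6.png",cv2.resize(s[120:240,350:475],(625,600),interpolation=2))
o=telemetry.get_obs();print({k:np.round(o[k],4) for k in("tool_pos","tool_rot","force","grasp_force","qpos")})
E
```

```text
{'tool_pos': array([0.5199, 0.2778, 0.0966]), 'tool_rot': array([-1.799788e+02, -3.720000e-02, -1.129990e+01]), 'force': array([ 0.3145, -0.0558, -3.6929]), 'grasp_force': np.float64(24.9009), 'qpos': array([  10.2183,   24.0992,  -50.024 ,   99.2217,   20.0361,   66.0566,
       -146.9214])}
```

View pics/c6.png

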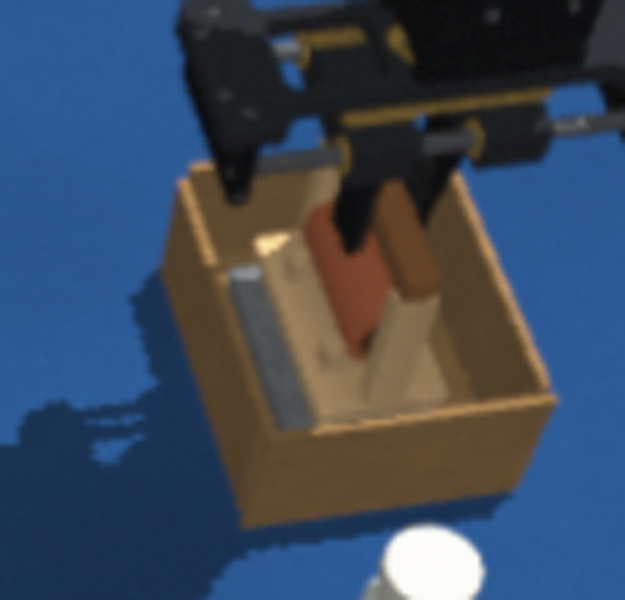

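The cradle hangs level inside the box, clear of the walls, and the walls are upright. The jar is still in place at (430,570). Motion has stopped and the grip reads 24.9 N, so I hand in.

```bash
python3 -c "
from cell import env
print(env.sign_off())"
```

```text
the job is handed in; nothing more can be done
None
```

I handed the job in with the panels upright and the cradle held still and level about 15 mm above the pad, but it may be failed on force: a wrong-sign move at about 6.7 s pressed the fingers into the bench and the wrist read 154 N (limit 120 N), and the near-panel push later reached about 117 N (combined x, y and z reading).

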